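# Dose wash tablets through a spring gate

### The job

Tip all five wash tablets out of the scoop into the open hopper of the tablet dispenser while its gate is shut, and stand the empty scoop back on the worktop. Then pull the dispenser's spring-loaded gate up by its handle until the pointer on it is level with the marker clip, so that the tablets run down into the catch tray, and finish while still holding the gate there with the gripper: it drops shut if let go. Leave the two bottles and the vase alone.

Things in the scene. Friction and masses are not known exactly. Their poses are not given: they have to be found in the camera images.
- dispenser: tablet dispenser, fixed to the worktop. Origin on the worktop, under the middle; x across, y the way the tablets flow, z up. White open-topped hopper at its -y end, then the lift gate at y 68 mm, then the grey catch tray. An upright post (10 x 6 mm, 190 high) for the marker clip stands at x 89, y 74 mm
- hopper_mouth (a point): middle of the hopper's open top, level with its rim, 185 mm above the worktop, at x 0, y -13 mm of the dispenser. Inside 110 mm (x) by 142 mm (y), walls 6 mm. Inside, a steel chute floor falls at 38 degrees towards +y, from 12 mm below the rim at the back to the chute mouth (110 wide, 80 high), which the gate shuts
- tray_floor (a point): middle of the catch tray's inner floor, 6 mm above the worktop, at x 0, y 147 mm of the dispenser. Inside 110 mm (x) by 137 mm (y), side walls 60 high, end wall 70 high
- gate: steel lift gate of the dispenser, plate 108 wide, 5 thick, 90 high, standing across the flow. Origin: middle of its lower edge, at (0, 68, 49) mm in the dispenser's frame when shut; same axes as the dispenser. It slides straight up by up to 85 mm; a spring and its weight pull it down with about 6 N when shut and 12 N at 70 mm up
- gate_handle (a point): centre of the gate's black handle, a level bar 64 mm long along the dispenser's x, 14 mm thick along its y, 16 mm high, on a flat stem 30 mm wide and 5 mm thick; when shut 215 mm above the worktop (166 mm above the gate's origin), 30 mm above the hopper rim and 68 mm along y from the dispenser's origin
- gate_pointer (a point): tip of the gate's small dark pointer (4 mm high bar), beside the scale post, at (77, 73, 100) mm in the dispenser's frame when shut; it rises with the gate
- marker: black marker clip on the scale post, 24 wide, 16 deep, 14 mm high; origin at its centre, 52 to 74 mm above the height of the pointer when the gate is shut; fixed, the height varies
- scoop: grey scoop tray, 136 mm long, 88 wide, walls 40 high on three sides, floor 4 thick; origin at the centre of its underside; x points to its open end (lip 69 mm ahead of the origin, floor there rising 5 mm), closed end at x -67, z up. 140 g empty. Loose on the worktop; the tablets start to slide at about 20 to 35 degrees of tilt
- scoop_handle (a point): centre of the scoop's fixed cross handle, 90 mm above the scoop's origin: a level bar along the scoop's y, between two uprights at the side walls (80 mm free between them), 14 mm thick along the scoop's x and 16 mm high
- tablet0: a white pressed wash tablet, rounded block 30 x 24 x 14 mm, 20 g, slippery; origin at the centre of its underside. All five start lying flat in the scoop
- tablet1: a white pressed wash tablet, rounded block 30 x 24 x 14 mm, 20 g, slippery; origin at the centre of its underside. All five start lying flat in the scoop
- tablet2: a white pressed wash tablet, rounded block 30 x 24 x 14 mm, 20 g, slippery; origin at the centre of its underside. All five start lying flat in the scoop
- tablet3: a white pressed wash tablet, rounded block 30 x 24 x 14 mm, 20 g, slippery; origin at the centre of its underside. All five start lying flat in the scoop
- tablet4: a white pressed wash tablet, rounded block 30 x 24 x 14 mm, 20 g, slippery; origin at the centre of its underside. All five start lying flat in the scoop
- bottle_a: bystander: white bottle, 68 mm across, 170 high; origin under its centre
- bottle_b: bystander: blue bottle, 68 mm across, 170 high; origin under its centre
- vase: bystander: squat grey stoneware vase, 96 mm across, 135 high; origin under its centre

How it is judged:
By the outcome, as a careful person would: the job done as asked, in the order asked, and still so for the second after the job is handed in, while the arm keeps its last pose, push and grip.
It also fails if it takes over 67 s, if anything falls off the work surface, if the arm or the gripper's body presses on something with over 40 N, if the wrist force passes 120 N, or if a joint passes its speed limit or range.

### The arm

A 6-joint arm with a two-finger parallel gripper is mounted at the origin on the work surface. World frame = base frame: x ahead of the robot, y to its left, z up, the work surface at z = 0. Lengths are in mm, angles in rad, forces in N, time in s.
With the tool pointing down it reaches from about 300 to 775 mm from the base axis. Payload 14.6 kg.
Tool frame: the origin (TCP) lies at the centre of the arm's flange, where the gripper is bolted on; the fingertips stand 199 mm ahead of it and the grasp point (between the pads) lies 180 mm ahead of it; z points along the fingers, y is the line along which they close (so a half turn about z gives the same grasp; the last joint's range is limited). The gripper opens to 94 mm and grips with 3 to 60 N. Pads are 16 mm wide; open, the fingers measure 119 mm over their backs; the gripper's body (75 mm by 177 mm) begins 78 mm behind the grasp point.
Start: joints at [-1.315, 0.3, 1.521, -0, 1.321, -0.067], TCP at [174.466, -521.586, 404.646] pointing down, gripper open.
Joint ranges: [-3.03, 3.03], [-0.79, 2.21], [0.23, 2.52], [-1.04, 4.18], [0, 3.07], [-2.55, 2.55]. Speed limits (rad/s): [2.22, 2.22, 2.57, 3.14, 3.14, 3.14].

### API

Orientations are given as a unit quaternion [w, x, y, z].
In Python, from cell import * gives the robot as it stands. The module is installed in compiled form; this text tells all that it offers. Calls block until the motion is done:
- move_pose(position, orientation): joint-space move of the TCP to a pose.
- line_to(position, rotation=None, rate=150, f_stop=None): straight line of the TCP; rotation=None keeps the orientation; rate is the mean speed in mm/s. With f_stop (N) it stops when the force on the tool has changed by that much, and returns True; else False.
- move_j(angles): joint-space move.
- gripper_to(opening, squeeze=None): finger opening in mm; squeeze is the grip in N (None keeps the last); returns when the fingers have stopped.
- pause(seconds).
- ik(position, orientation): joint angles nearest the present ones, or None.
- camera(name): name is "side" or "top" or "wrist"; returns the picture (384x512x3 uint8, red, green, blue); there is no depth.
- camera_model(name): a dict with "fx", "fy", "cx", "cy" (pixels), "k1" (the pictures are not rectified: a ray, as slopes to the right and down, at radius r is drawn at 1 + k1 r^2 times it, then the intrinsics apply), "pose" (4x4, takes a point from camera to world coordinates). Camera axes: x right, y down, z forward; pixel columns grow to the right and rows downward; lengths in mm; the calibration is good to about 2 mm. A picture is of the moment at which its call begins: read the wrist's pose just before it. camera_model takes no time and is no camera call; for the wrist camera it gives the pose at the moment of the call.
A pose or a line that the arm cannot do raises PlanningError and nothing moves.
- finish_job(): hands the job in; it is judged then, once.
Readings, each from a call of its own:
- current_time(): time.
- current_q(): joint angles.
- current_joint_velocities(): joint speeds.
- current_effort(): joint torques, N m.
- current_position(): TCP position.
- current_tool_rot(): TCP orientation.
- current_wrist_force(): force on the tool from outside, world axes, zero at the start.
- current_wrist_torque(): the same for the moment, N m.
- current_width(): finger opening in mm.
- current_gripper_force(): force on a finger pad.
Only numpy, scipy, OpenCV 4.12 (cv2) and the standard library are available. Lean on these libraries where they do the work, as an engineer would, in place of code of your own. Each camera call takes 0.05 s, during which the arm holds its last target. There are 200 camera calls.

## Working session

There is one attempt and no reset: what is moved stays moved. The work goes in short steps, each a Python script; the robot and the scene stay as the last script left them, time stands still between calls to the robot, and variables do not carry over. Pictures are saved under pics/ and viewed, at most 10 in all, crops included, and the job is handed in when it is done.

```bash
mkdir -p pics; python3 - <<'E'
from cell import *
import cv2,numpy as np
for n in ("top","side"):
    im=camera(n); cv2.imwrite(f"pics/{n}0.png",cv2.resize(im[:,:,::-1],(800,600),interpolation=cv2.INTER_CUBIC))
    m=camera_model(n); print(n,{k:m[k] for k in("fx","fy","cx","cy","k1")}); print(np.round(m["pose"],3))
print(current_tool_rot(),current_time())
m=camera_model("wrist");print(np.round(m["pose"],3))
E
```

```text
top {'fx': 469.3683402902103, 'fy': 469.3683402902103, 'cx': 252.5184637087761, 'cy': 191.74689402308817, 'k1': -0.09341671531105969}
[[-1.900000e-02 -9.940000e-01  1.060000e-01  4.220350e+02]
 [-1.000000e+00  2.000000e-02  3.000000e-03  1.618200e+01]
 [-5.000000e-03 -1.060000e-01 -9.940000e-01  1.560119e+03]
 [ 0.000000e+00  0.000000e+00  0.000000e+00  1.000000e+00]]
side {'fx': 378.48877464480194, 'fy': 378.48877464480194, 'cx': 256.49296511761395, 'cy': 192.9113692859576, 'k1': 0.023718575432712885}
[[-9.98000e-01 -3.90000e-02  4.80000e-02  5.02848e+02]
 [-6.20000e-02  5.84000e-01 -8.10000e-01  9.45027e+02]
 [ 3.00000e-03 -8.11000e-01 -5.85000e-01  8.15972e+02]
 [ 0.00000e+00  0.00000e+00  0.00000e+00  1.00000e+00]]
[-4.64156880e-04  9.87001502e-01  1.60710354e-01 -3.24794184e-05] 0.1
[[ 3.17000e-01 -9.15000e-01 -2.49000e-01  2.47242e+02]
 [-9.48000e-01 -3.06000e-01 -8.20000e-02 -4.98368e+02]
 [-1.00000e-03  2.62000e-01 -9.65000e-01  3.83929e+02]
 [ 0.00000e+00  0.00000e+00  0.00000e+00  1.00000e+00]]
```

View pics/top0.png

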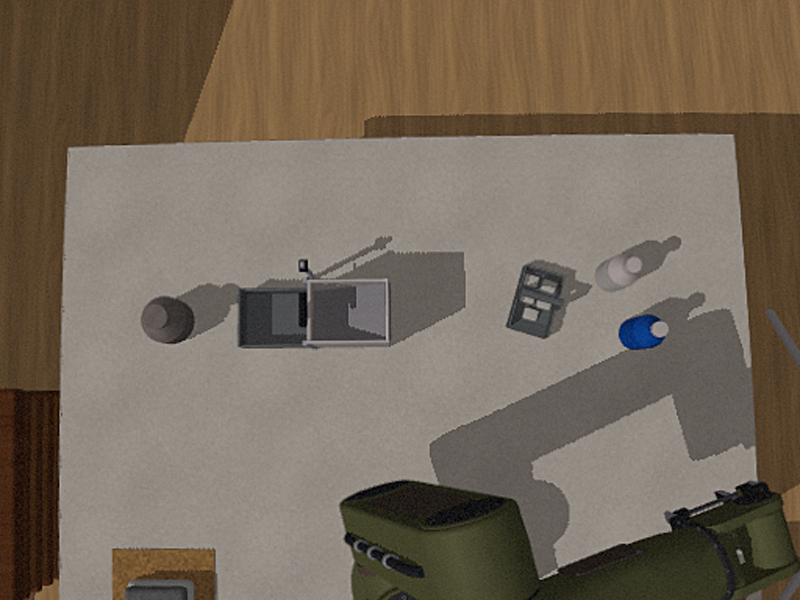

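View pics/side0.png

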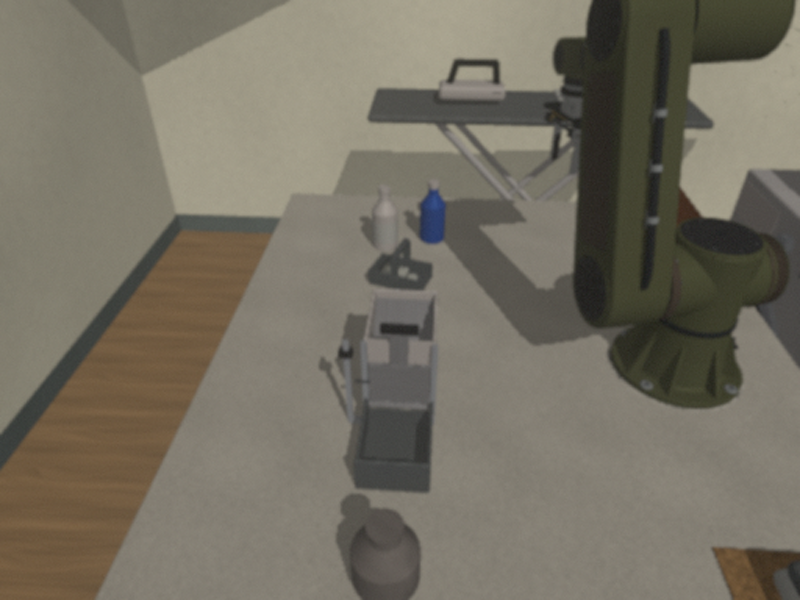

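```bash
cat > h.py <<'E'
from cell import *
import cv2,numpy as np
from scipy.spatial.transform import Rotation as R
def proj(m,P):
    T=np.linalg.inv(m["pose"]); p=(T[:3,:3]@np.asarray(P,float).T).T+T[:3,3]
    s=p[:,:2]/p[:,2:]; s=s*(1+m["k1"]*(s**2).sum(1,keepdims=True))
    return s*[m["fx"],m["fy"]]+[m["cx"],m["cy"]]
def ray(m,uv):
    K=np.array([[m["fx"],0,m["cx"]],[0,m["fy"],m["cy"]],[0,0,1]])
    d=(np.array(uv,float)-[m["cx"],m["cy"]])/m["fx"]; s=d.copy()
    for _ in range(20): s=d/(1+m["k1"]*(s@s))
    T=m["pose"]; return T[:3,3],T[:3,:3]@np.array([s[0],s[1],1])
def at_z(m,uv,z):
    o,d=ray(m,uv); return o+d*(z-o[2])/d[2]
E
python3 - <<'E'
from h import *
def crop(n,x,y,w,h,s,f):
    im=cv2.resize(camera(n)[y:y+h,x:x+w,::-1],(w*s,h*s),interpolation=cv2.INTER_CUBIC)
    for i in range(0,w,10): cv2.putText(im,str(x+i) if i%20==0 else "|",(i*s,10),0,.35,(0,0,255),1)
    for j in range(10,h,10): cv2.putText(im,str(y+j)+"-",(0,j*s+4),0,.35,(0,0,255),1)
    cv2.imwrite(f,im)
crop("top",315,158,66,66,9,"pics/c1.png")
crop("top",145,145,110,82,7,"pics/c2.png")
crop("side",195,140,100,180,3,"pics/c3.png")
E
```

```text
(no output)
```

View pics/c1.png

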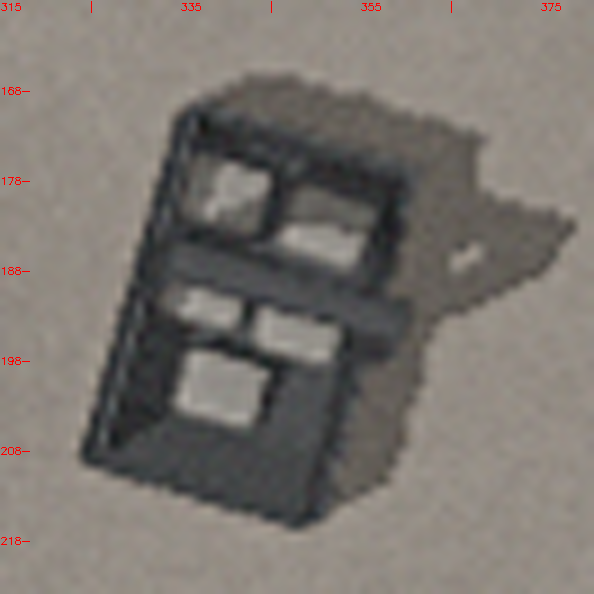

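View pics/c2.png

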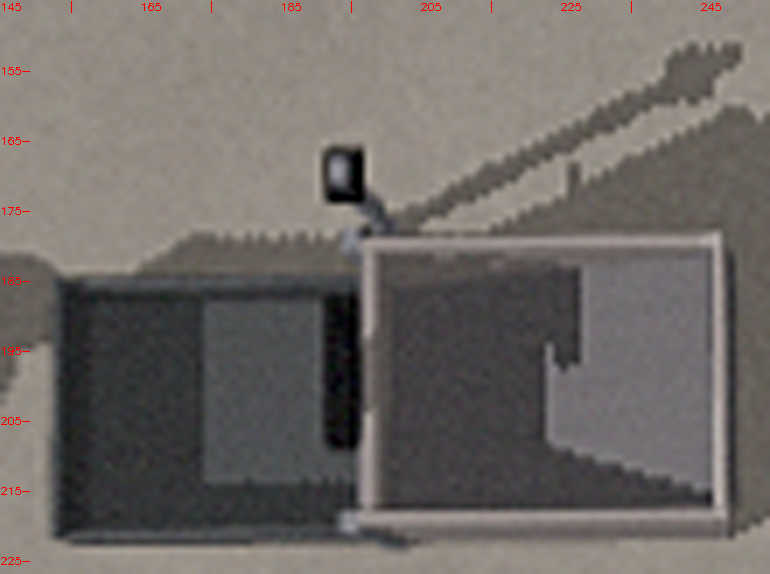

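View pics/c3.png

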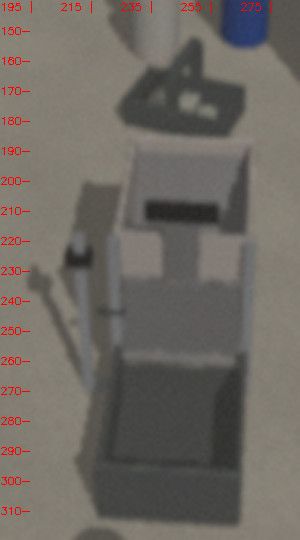

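```bash
python3 - <<'E'
from h import *
from scipy.optimize import least_squares
mt,ms=camera_model("top"),camera_model("side")
def W(p,P): 
    P=np.asarray(P,float); c,s=np.cos(p[2]),np.sin(p[2])
    return np.c_[P[:,0]*c-P[:,1]*s+p[0],P[:,0]*s+P[:,1]*c+p[1],P[:,2]]
def fit(P,px,p0):
    r=least_squares(lambda p:(proj(mt,W(p,P))-px).ravel(),p0,x_scale=[1,1,.01]); print(np.round(r.x,4)); print(np.round((proj(mt,W(r.x,P))-px),1).tolist()); return r.x
c2=lambda a:np.array(a)/7+145-.43
px=c2([(375,250),(714,248),(714,511),(375,510),(325,447),(360,447)])
d=fit([(55,58,185),(55,-84,185),(-55,-84,185),(-55,58,185),(-32,75,223),(-32,61,223)],px,[500,0,0])
c1=lambda a:np.array(a)/9+[315,158]-.45
q=c1([(190,103),(408,180),(298,525),(288,270)])
for zl in (9,40):
    s=fit([(-67,-44,40),(-67,44,40),(69,44,9),(0,0,98)],q,[550,-300,2.87])
    print(np.round(proj(mt,W(s,[(69,-44,zl),(69,44,zl),(0,-44,98),(0,44,98)]))*9-np.array([315,158])*9+4),)
# side check
c3=lambda a:np.array(a)/3+[195,140]-.33
for z in (152,156,160,164,168,172,176): print(z,(proj(ms,W(d,[(89,74,z)]))[0]-[195,140]+.33)*3)
print("ptr",(proj(ms,W(d,[(77,73,100),(89,74,190),(0,75,215)]))-[195,140]+.33)*3)
print("top marker",(proj(mt,W(d,[(89+12,82,170),(77,66,170)]))-145+.43)*7)
for nm,uv,z in(("A",(625,264),170),("B",(660,328),170),("V",(167,305),135)): print(nm,at_z(mt,np.array(uv)*.64,z))
E
```

```text
[ 5.506617e+02  1.215736e+02 -1.730000e-02]
[[0.5, -0.1], [-0.0, 0.1], [0.0, -0.3], [0.1, -0.1], [-0.2, 0.2], [-0.3, 0.2]]
[ 579.835  -273.6006    2.8125]
[[-0.2, -0.9], [1.1, -1.4], [-0.2, 0.3], [-0.7, 1.9]]
[[ 68. 455.]
 [296. 528.]
 [162. 249.]
 [402. 325.]]
[ 579.835  -273.6006    2.8125]
[[-0.2, -0.9], [1.1, -1.4], [-0.2, 0.3], [-0.7, 1.9]]
[[ 81. 449.]
 [313. 523.]
 [162. 249.]
 [402. 325.]]
152 [ 79.49800351 267.32463577]
156 [ 79.26564334 263.89182916]
160 [ 79.03215357 260.44306634]
164 [ 78.79752565 256.97823122]
168 [ 78.56175093 253.49720658]
172 [ 78.32482068 249.99987397]
176 [ 78.08672607 246.48611376]
ptr [[ 95.66704092 310.53496541]
 [ 77.24409593 234.05682984]
 [179.86401735 217.48374151]]
top marker [[327.80993965 147.76104185]
 [364.30829195 202.99616416]]
A [ 631.13661623 -426.7156352   170.        ]
B [ 505.89692938 -488.6044342   170.        ]
V [572.58731249 469.10511672 135.        ]
```

```bash
cat >> h.py <<'E'
D=np.array([550.7,121.6]); DY=-.0173
def dw(x,y,z):
    c,s=np.cos(DY),np.sin(DY); return np.array([D[0]+c*x-s*y,D[1]+s*x+c*y,z])
def quat(M): 
    q=R.from_matrix(M).as_quat(); return [q[3],q[0],q[1],q[2]]
def tool(Rs,flip):   # tool rot from scoop-like rot: z=-z, y=+-x
    z=-Rs[:,2]; y=Rs[:,0]*flip; return np.c_[np.cross(y,z),y,z]
def RS(yaw,th=0): return R.from_euler("ZY",[yaw,th]).as_matrix()
def pour(th,flip,ly=-50,lz=200,lx=0):
    Rs=RS(np.pi/2+DY,th); L=dw(lx,ly,lz); return L+Rs@np.array([-69,0,265.]),quat(tool(Rs,flip))
E
python3 - <<'E'
from h import *
from scipy.optimize import least_squares
mt=camera_model("top")
def W(p,P): 
    P=np.asarray(P,float); c,s=np.cos(p[2]),np.sin(p[2])
    return np.c_[P[:,0]*c-P[:,1]*s+p[0],P[:,0]*s+P[:,1]*c+p[1],P[:,2]]
q=np.array([(190,103),(408,180),(298,525),(288,287)])/9+[315,158]-.45
P=[(-67,-44,40),(-67,44,40),(69,44,9),(0,0,98)]
r=least_squares(lambda p:(proj(mt,W(p,P))-q).ravel(),[580,-273,2.85],x_scale=[1,1,.01]); s=r.x
print(s,np.round(r.fun,1),at_z(mt,q[3],98))
for f in(1,-1):
    Rs=RS(s[2]); 
    print(f,"grasp",np.round(ik([s[0],s[1],270],quat(tool(Rs,f))),2))
    for th in (0,30,60,75):
        j=ik(*pour(np.radians(th),f)); print(th,None if j is None else np.round(j,2))
    G=RS(np.pi/2+DY); h=dw(0,68,395)
    j=ik(h,quat(tool(G,f))); print("gate",None if j is None else np.round(j,2))
E
```

```text
[ 578.14378282 -273.60487421    2.81831659] [-0.3 -0.4  1.1 -1.  -0.1  0.8 -0.6  0.6] [ 579.90464851 -275.72353032   98.        ]Traceback (most recent call last):
  File "<stdin>", line 13, in <module>
    return _wrapfunc(a, 'round', decimals=decimals, out=out)
    return _wrapit(obj, method, *args, **kwds)
    result = getattr(arr, method)(*args, **kwds)
TypeError: unsupported operand type(s) for *: 'NoneType' and 'float'
```

```bash
python3 - <<'E'
from h import *
rd=lambda j:None if j is None else np.round(j,2)
for f in(1,-1):
    print(f,"grasp",rd(ik([579,-275,270],quat(tool(RS(2.85),f)))))
    for yaw in (2.4,2.0): print(yaw,rd(ik([579,-275,450],quat(tool(RS(yaw),f)))))
    for th in (0,30,50,60,70):
        print(th,rd(ik(*pour(np.radians(th),f))))
    print("gate",rd(ik(dw(0,68,395),quat(tool(RS(np.pi/2+DY),f)))))
    # from robot-opposite side: scoop facing -x
    for th in (0,30,60):
      Rs=RS(np.pi+DY,np.radians(th)); print("far",th,rd(ik(dw(15,-20,200)+Rs@np.array([-69,0,265.]),quat(tool(Rs,f)))))
E
```

```text
1 grasp None
2.4 None
2.0 [-0.5   0.48  1.17 -0.    1.49 -2.5 ]
0 [-0.06  0.26  1.43 -0.    1.45 -1.62]
30 [ 0.25  0.34  1.36 -0.5   1.6  -1.28]
50 [ 0.42  0.47  1.31 -0.79  1.76 -1.13]
60 [ 0.48  0.55  1.28 -0.91  1.84 -1.08]
70 [ 0.53  0.64  1.26 -1.03  1.93 -1.05]
gate [ 0.27  0.38  1.43 -0.    1.33 -1.29]
far 0 None
far 30 None
far 60 [ 0.22 -0.17  2.14 -0.98  0.24 -2.05]
-1 grasp [-0.5   0.63  1.37 -0.    1.14 -0.21]
2.4 [-0.5   0.48  1.17 -0.    1.49  0.24]
2.0 [-0.5   0.48  1.17 -0.    1.49  0.64]
0 [-0.06  0.26  1.43 -0.    1.45  1.53]
30 [ 0.25  0.34  1.36 -0.5   1.6   1.87]
50 [ 0.42  0.47  1.31 -0.79  1.76  2.01]
60 [ 0.48  0.55  1.28 -0.91  1.84  2.06]
70 [ 0.53  0.64  1.26 -1.03  1.93  2.1 ]
gate [ 0.27  0.38  1.43 -0.    1.33  1.86]
far 0 [ 0.1   0.48  1.14 -0.    1.53  0.12]
far 30 [ 0.14  0.08  1.67 -0.1   0.88  0.21]
far 60 [ 0.22 -0.17  2.14 -0.98  0.24  1.09]
```

```bash
python3 - <<'E'
from h import *
q=quat(tool(RS(2.85),-1))
gripper_to(60)
move_pose([579,-275,400],q)
line_to([579,-275,270],rate=120,f_stop=15)
gripper_to(0,45)
print(current_width(),current_gripper_force(),current_position())
line_to([579,-275,330],rate=80)
print(current_wrist_force(),current_time())
im=camera("side");w=camera("wrist")
cv2.imwrite("pics/g.png",cv2.resize(np.hstack([im[100:292,156:412],w[::2,::2]])[:,:,::-1],(800,300)))
E
```

```text
13.69351717506449 44.95717763900757 [ 578.9869231  -274.99201719  269.98289305]
[-0.36114229  0.41133101 -2.32567253] 5.5917
```

View pics/g.png

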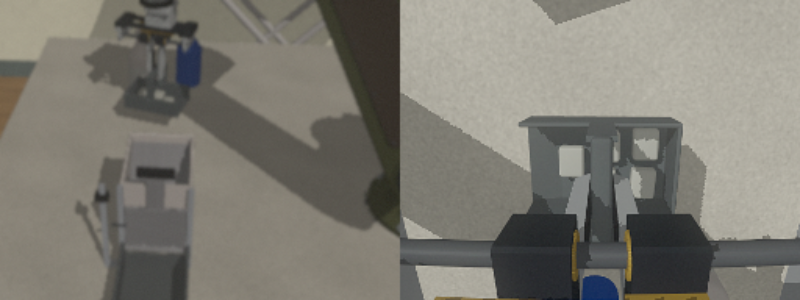

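```bash
python3 - <<'E'
from h import *
line_to([579,-275,500],rate=200)
p,q=pour(0,-1,lz=225); line_to(p,q,rate=150)
p,q=pour(0,-1,lz=203); line_to(p,q,rate=100)
print(current_width(),current_wrist_force(),current_time())
for th in range(6,67,6):
    p,q=pour(np.radians(th),-1,lz=203); line_to(p,q,rate=110)
pause(.7)
print(current_width(),current_wrist_force(),current_time())
im=camera("side");t=camera("top")
cv2.imwrite("pics/p.png",cv2.resize(np.hstack([im[110:302,156:412],t[100:292,130:386]])[:,:,::-1],(800,300)))
E
```

```text
13.83029598166196 [ 0.45036965  0.14412161 -2.4139632 ] 9.075
13.681201357313604 [ 0.17102836 -0.66326551 -1.77948015] 14.2667
```

View pics/p.png

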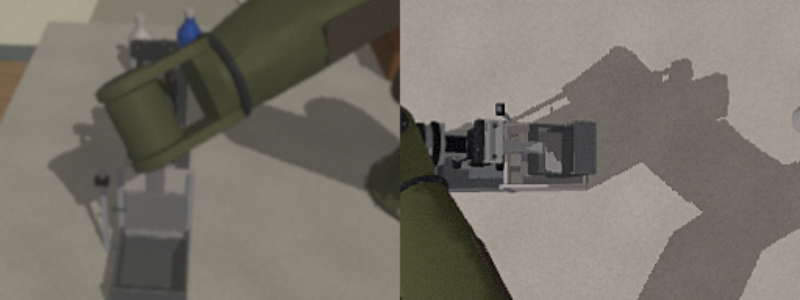

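```bash
python3 - <<'E'
from h import *
th=np.radians(66)
p,q=pour(th,-1,lz=215); line_to(p,q,rate=80); pause(.3); print(current_wrist_force())
for k in range(2):
    p,_=pour(th,-1,lz=203);line_to(p,rate=300)
    p,_=pour(th,-1,lz=218);line_to(p,rate=300)
pause(.3); print(current_wrist_force())
for a in (33,0):
    p,q=pour(np.radians(a),-1,lz=235); line_to(p,q,rate=180)
pause(.3); print(current_wrist_force(),current_width(),current_time())
m=camera_model("wrist");w=camera("wrist"); t=camera("top")
cv2.imwrite("pics/e.png",cv2.resize(np.hstack([w[::2,::2],t[100:292,130:386]])[:,:,::-1],(800,300)))
E
```

```text
[-0.71611987 -0.56991678 -1.80123793]
[ 0.28149207 -0.42361672 -2.2628827 ]
[-0.85628299 -0.90067217 -1.61057145] 13.734760312882822 18.6583
```

View pics/e.png

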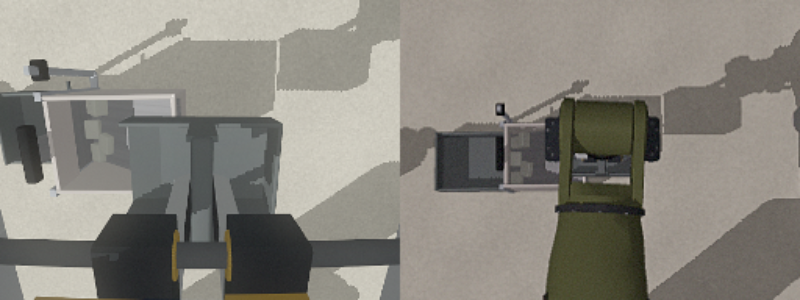

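```bash
python3 - <<'E'
from h import *
q=quat(tool(RS(2.85),-1))
p,_=pour(0,-1,lz=240,ly=-100); line_to(p,rate=200)
line_to([579,-275,340],q,rate=200)
print(np.mean([current_wrist_force() for _ in range(20)],0))
line_to([579,-275,274],rate=120)
print(line_to([579,-275,269],rate=20,f_stop=4),current_position())
gripper_to(50)
line_to([579,-275,400],rate=200)
p=dw(0,68,215+180+60); line_to([p[0],p[1]-200,p[2]],quat(tool(RS(np.pi/2+DY),-1)),rate=300)
print(current_time())
t=camera("top");w=camera("wrist")
a=cv2.resize(t[150:240,190:370],(720,360),interpolation=cv2.INTER_CUBIC)
b=cv2.resize(w,(320,240)); c=np.zeros((240,720,3),np.uint8); c[:,:320]=b
s=camera("side"); c[:,330:650]=cv2.resize(s,(320,240))
cv2.imwrite("pics/s.png",np.vstack([a,c])[:,:,::-1])
E
```

```text
[ 0.02303348 -0.46159267 -1.54288561]
True [ 579.16450382 -275.05709806  269.82654165]
24.8333
```

View pics/s.png

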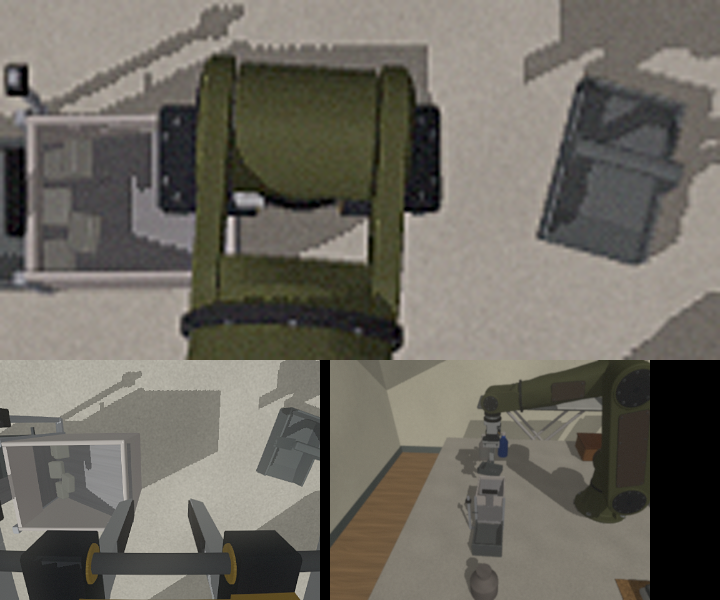

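```bash
python3 - <<'E'
from h import *
g=quat(tool(RS(np.pi/2+DY),-1))
gripper_to(44)
p=dw(0,68,396)
line_to([p[0],p[1],450],g,rate=250)
print(line_to(p,rate=80,f_stop=10))
gripper_to(0,58)
print(current_width(),current_gripper_force(),current_position())
line_to(dw(0,68,396+62),rate=60)
pause(.3)
print(np.mean([current_wrist_force() for _ in range(10)],0),current_position(),current_width(),current_time())
ims=[camera("side") for _ in range(6)]
im=np.mean(ims,0).astype(np.uint8)
x,y,w,h,s=200,195,60,60,9
c=cv2.resize(im[y:y+h,x:x+w,::-1],(w*s,h*s),interpolation=cv2.INTER_CUBIC)
v=np.zeros((540,800,3),np.uint8); v[:,:540]=c; v[:195,540:]=cv2.resize(im[:,:,::-1],(260,195)); v[200:395,540:]=cv2.resize(camera("top")[:,:,::-1],(260,195))
cv2.imwrite("pics/k.png",v)
m=camera_model("side")
for z in (154,158,162,166,170,174): print(z,((proj(m,[dw(89,82,z+0),dw(77,73,z)])-[x,y]+.5)*s).round(0).tolist())
E
```

```text
False
13.79655136310714 57.99799203872681 [551.86258754 189.70552958 396.12673405]
[  3.92114649   4.8981184  -10.52565597] [551.96792825 189.67274638 457.23340786] 13.581948496149169 29.1667
154 [[190.0, 321.0], [236.0, 303.0]]
158 [[190.0, 311.0], [235.0, 293.0]]
162 [[189.0, 301.0], [234.0, 283.0]]
166 [[188.0, 290.0], [234.0, 272.0]]
170 [[187.0, 280.0], [233.0, 262.0]]
174 [[187.0, 269.0], [232.0, 251.0]]
```

View pics/k.png

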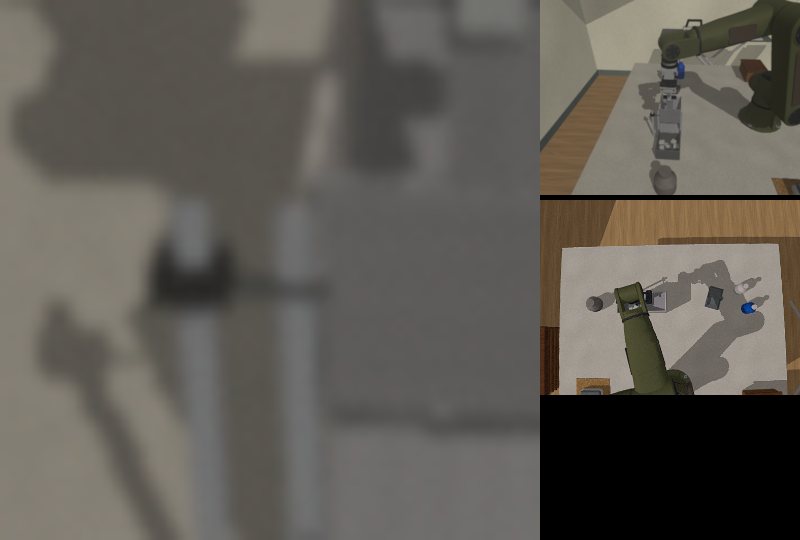

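```bash
python3 - <<'E'
from h import *
m=camera_model("side")
im=np.mean([camera("side") for _ in range(8)],0).mean(2)
np.set_printoptions(linewidth=160)
print("cols 216..236, rows 217..234"); 
for r in range(217,236): print(r,np.round(im[r,216:238]).astype(int))
for z in (160,163,166,169):
    print(z,proj(m,[dw(81,82,z-7),dw(81,82,z+7),dw(81,66,z+7)]).round(1).tolist())
print("ptr161",proj(m,[dw(77,73,159),dw(77,73,163),dw(70,73,161)]).round(1).tolist())
print("post top",proj(m,[dw(89,77,190),dw(89,71,190)]).round(1).tolist())
E
```

```text
cols 216..236, rows 217..234
217 [123 119 109 100  99  99  95  88  84  83  83  83  84  84  87  92  98 100  94  92  94  94]
218 [126 122 112 107 108 107 102  92  85  83  83  84  84  85  92 100 107 107  98  95  93  93]
219 [126 120 110 106 110 111 105  92  84  83  84  84  83  86  94 104 110 110 102  96  93  92]
220 [124 115 102 102 109 111 105  91  83  82  83  84  84  86  95 106 110 109 103  97  93  92]
221 [119 102  88  96 108 111 105  89  77  77  82  84  84  86  95 105 110 108 102  97  94  93]
222 [111  86  72  88 106 110 103  83  66  67  79  84  84  85  95 105 110 108 102  96  95  94]
223 [102  71  58  78  96 104  96  73  54  59  75  83  84  86  94 105 110 108 103  99  95  93]
224 [ 92  60  49  64  80  83  78  59  46  54  71  80  82  84  92 105 109 108 103  98  94  93]
225 [ 83  52  43  48  56  58  55  47  42  50  63  72  74  78  86 100 104 104  98  93  92  92]
226 [83 50 41 41 42 42 43 40 42 51 61 67 68 69 75 84 88 89 85 82 86 91]
227 [81 51 44 40 42 41 40 42 44 54 67 70 70 70 73 78 80 81 79 77 82 91]
228 [77 60 53 52 51 52 53 54 54 64 75 77 78 78 82 90 94 93 88 83 87 91]
229 [ 78 
[... 258 characters left out ...]
4  92  90  92]
232 [ 88  84  86  94 104 110 110 103  91  86  85  86  85  85  90 101 109 111 104  91  89  93]
233 [ 92  85  86  92 104 110 111 104  92  86  85  86  85  85  91 102 109 111 104  91  90  92]
234 [ 96  88  86  92 103 110 112 105  93  86  85  85  85  86  91 101 109 111 105  91  89  91]
235 [106  93  86  91 102 110 111 106  94  86  85  84  84  85  89 100 109 111 103  89  88  92]
160 [[223.7, 230.7], [223.4, 226.6], [224.3, 222.7]]
163 [[223.6, 229.8], [223.4, 225.8], [224.3, 221.8]]
166 [[223.6, 228.9], [223.3, 224.9], [224.2, 220.9]]
169 [[223.5, 228.1], [223.3, 224.0], [224.2, 220.0]]
ptr161 [[225.6, 226.8], [225.5, 225.6], [228.2, 226.3]]
post top [[220.2, 218.4], [220.6, 217.0]]
```

```bash
python3 - <<'E'
from h import *
m=camera_model("side")
line_to(dw(0,68,462.2),rate=40); pause(1)
print(current_position(),current_width(),current_gripper_force(),current_time())
im=np.mean([camera("side") for _ in range(8)],0); g=im.mean(2)
for r in range(221,232): print(r,np.round(g[r,216:234]).astype(int))
for n in("side","top"):
    mm=camera_model(n); im=np.mean([camera(n) for _ in range(4)],0)
    k=np.zeros(g.shape,np.uint8); c=proj(mm,[dw(-55,78.5,6),dw(55,78.5,6),dw(55,215.5,6),dw(-55,215.5,6)]); cv2.fillPoly(k,[c.round().astype(int)],1)
    b=((im.min(2)>105)&(k>0)).astype(np.uint8); nn,_,st,ce=cv2.connectedComponentsWithStats(b)
    print(n,[(int(s[4]),at_z(mm,c,15).round()[:2].tolist()) for s,c in zip(st[1:],ce[1:])])
    x,y,w,h=cv2.boundingRect(c.astype(np.float32)); 
    if n=="side":
        for r in range(y,y+h): print("".join(" .:-=+*#%@"[min(9,int(v/20))] for v in im[r,x:x+w].mean(1)))
E
```

```text
[551.95910254 189.69197817 461.40301374] 13.702340511092805 57.99363970756531 31.175
221 [118 103  89  96 107 110 104  89  77  76  82  84  84  86  95 106 110 108]
222 [111  85  72  88 105 110 102  83  66  67  78  83  84  86  95 105 110 108]
223 [102  71  58  77  97 104  96  72  53  58  74  80  80  84  92 103 108 107]
224 [ 91  59  48  64  78  83  77  60  45  51  65  72  73  76  84  94 100 100]
225 [84 51 42 48 55 57 54 46 42 47 59 65 68 69 75 82 87 87]
226 [81 50 41 43 42 42 42 42 42 51 64 70 72 72 74 81 84 84]
227 [80 50 42 42 42 42 42 41 45 58 73 78 79 80 84 93 98 97]
228 [ 78  59  54  52  51  51  53  53  55  65  78  83  83  84  91 102 107 107]
229 [ 80  72  70  71  72  75  76  76  71  75  81  84  84  84  92 104 110 109]
230 [ 82  82  82  85  93  96  97  93  84  82  84  85  85  85  91 103 109 111]
231 [ 85  84  85  92 104 108 108 101  90  84  85  85  85  85  90 101 109 110]
side [(98, [524.0, 246.0]), (117, [580.0, 252.0]), (45, [587.0, 279.0])]
-=----:---------------------------------::::::
==----:---------------------------------::::::
==----:--------------------------------:::::
[... 1319 characters left out ...]
----------------------------------------------
----------------------------------------------
----------------------------------------------
----------------------------------------------
----------------------------------------------
----------------------------------------------
----------------------------------------------
----------------------------------------------
----------------------------------------------
----------------------------------------------
----------------------------------------------
----------------------------------------------
=========---=---------------------------------
top [(3, [547.0, 273.0]), (74, [526.0, 249.0]), (5, [537.0, 215.0]), (4, [539.0, 205.0])]
```

```bash
python3 -c "
from cell import *
finish_job()"
```

```text
the job is handed in; nothing more can be done
```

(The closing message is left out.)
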